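# Clamp the dot-blot manifold crosswise

## Robot

A 6-joint arm with a two-finger parallel gripper is mounted at the origin on a cart in front of the work surface, level with it; the furniture and walls round the work are solid. World frame = base frame: x ahead of the robot, y to its left, z up, the work surface at z = 0. Lengths are in m, angles in rad, forces in N, time in s.
With the tool pointing down it reaches from about 0.275 to 0.825 m from the base axis. Payload 5.2 kg.
Tool frame: the origin (TCP) lies midway between the tips of the shut fingers; the grasp point (between the pads) lies 19 mm behind it (tcp_to_grasp is the distance from the TCP to the grasp point, in m); x points along the fingers, z is the direction in which the jaws open and shut, and the axes are right-handed (so a half turn about x gives the same grasp; the last joint's range is limited). The gripper opens to 93 mm and grips with 3 to 60 N. Pads are 15 mm wide; open, the fingers measure 128 mm over their backs; the gripper's body (75 mm by 188 mm) begins 65 mm behind the grasp point.
Start: joints at [-1.436, 0.259, 1.535, -0, 1.348, -0.203], TCP at [0.182, -0.519, 0.219] pointing down, gripper open.
Joint ranges: [-3.14, 3.14], [-0.91, 2.08], [0.19, 2.58], [-1.22, 4.36], [0.22, 2.71], [-3.12, 3.12]. Speed limits (rad/s): [2.57, 2.57, 3.14, 3.14, 3.14, 3.14].

## Interface

Orientations are given as a rotation vector (axis times angle).
In Python, from workcell import * gives the robot as it stands.
- The arm moves only by the tool apply_moves, never from a script. Its argument "deltas" is a list of rows, each an object of numbers: "x", "y", "z": the shift along the tool's x, y, z in cm; "rx", "ry", "rz": the turn, a rotation vector about the tool's x, y, z in rad; "grip": the finger opening in cm, from 0 to 9.3. A call has 1 to 8 rows; each row is the pose to reach, as a shift and turn from the pose measured when the call began, along the tool's axes at that moment; what a row does not reach only later rows make up. A row lasts 1/10 s, in which the tool goes at most 50 mm and 8.59 degrees, less where a joint would pass 70% of its speed; a pose out of reach is approached as far as the arm can. A call with a gripper value outside its range is refused whole. The fingers move at their own pace and stop on an object; "squeeze" is the grip in N (left out, the last holds). Time passes only in rows, so rows that repeat a pose let the fingers close. It gives the time, the measured TCP pose, the force and the opening at its end, in the units of the state.
- read_state(): the state, without advancing time (a new reading comes with each control period).
- grab_frame(name): name is "side" or "top"; returns a dict with "image" (480x640x3 uint8, red, green, blue), "fx", "fy", "cx", "cy" (pixels), "distortion" ([k1, k2, p1, p2, k3] as OpenCV has them; the pictures are not rectified), "rvec" (rotation vector, rad) and "tvec" (3), from world to camera coordinates, as OpenCV has them. Camera axes: x right, y down, z forward; pixel columns grow to the right and rows downward; lengths in m; the calibration is good to about 2 mm. A picture is of the moment at which its call begins. There is no depth.
- job_done(): hands the job in, once; it reports no verdict.
The state is a dict: "time": time; "joint_positions": joint angles; "joint_vel": joint speeds; "tau": joint torques, N m; "eef_pos": TCP position; "orientation": TCP orientation; "ft_force": force on the tool from outside, world axes, zero at the start; "torque": the same for the moment, N m; "width": opening from 0.0 (shut) to 1.0 (fully open).
Only numpy, scipy, OpenCV 4.12 (cv2) and the standard library are available. Lean on these libraries where they do the work, as an engineer would, in place of code of your own. Each camera call takes 0.05 s, during which the arm holds its last target. There are 200 camera calls.

## Task

Clamp the sample plate of the dot-blot manifold down evenly, so that its gasket seals all round: with a fingertip lightly press its four cam levers down flat, one at a time and crosswise - first the lever at the corner with the brass vacuum port, then the one diagonally across from it, then the other lever on the port's end, and last the remaining one. Only press: do not pick up or shove the manifold, and leave the bottle, the vial and the dish beside it where they stand.

Things in the scene. Friction and masses are not known exactly. Their poses are not given: they have to be found in the camera images.
- manifold: loose vacuum dot-blot manifold, 1.3 to 2.1 kg, turned any way: grey suction chamber 128 x 176 mm (x, y), on it a white 96-place sample plate (top 59 mm above the bench), with two dark steel cam levers at each short end. Origin at the centre of its underside, z up, y along its long side. Nothing stands above the levers; each points from its hinge to the long side's edge nearest it
- vacuum_port (a point): open tip of the vacuum port, a brass hex fitting with a hose barb that sticks out 46 mm from one short end (the manifold's +y end) near one corner, at x = -42, y = 133, z = 24 mm of the manifold
- lever_a (a joint): cam lever at the corner with the vacuum port. Hinge parallel to the manifold's y at x -16, y +72, z 71 mm in its frame; the lever points to -x. 0 = down flat (locked, on its stop); up at the start at 0.55 to 0.8 rad; friction holds it wherever it is left; about 2 N on its pad swings it down
- lever_a_pad (a point): centre of the top face of this lever's round dark steel thumb pad (19 mm across, 4 mm thick), 40 mm from the hinge along the lever and 5.5 mm above it; moves with the lever. Down flat it is at x -56, y +72, z 76.5 mm in the manifold's frame; up, 20 to 28 mm higher and 8 to 16 mm nearer x = 0
- lever_c (a joint): cam lever diagonally across the plate from the vacuum port. Hinge parallel to the manifold's y at x +16, y -72, z 71 mm in its frame; the lever points to +x. 0 = down flat (locked, on its stop); up at the start at 0.55 to 0.8 rad; friction holds it wherever it is left; about 2 N on its pad swings it down
- lever_c_pad (a point): centre of the top face of this lever's round dark steel thumb pad (19 mm across, 4 mm thick), 40 mm from the hinge along the lever and 5.5 mm above it; moves with the lever. Down flat it is at x +56, y -72, z 76.5 mm in the manifold's frame; up, 20 to 28 mm higher and 8 to 16 mm nearer x = 0
- lever_b (a joint): cam lever beside the first on the same short end as the vacuum port, at the corner without a port. Hinge parallel to the manifold's y at x +16, y +72, z 71 mm in its frame; the lever points to +x. 0 = down flat (locked, on its stop); up at the start at 0.55 to 0.8 rad; friction holds it wherever it is left; about 2 N on its pad swings it down
- lever_b_pad (a point): centre of the top face of this lever's round dark steel thumb pad (19 mm across, 4 mm thick), 40 mm from the hinge along the lever and 5.5 mm above it; moves with the lever. Down flat it is at x +56, y +72, z 76.5 mm in the manifold's frame; up, 20 to 28 mm higher and 8 to 16 mm nearer x = 0
- lever_d (a joint): cam lever on the short end without a port, along the port's long side. Hinge parallel to the manifold's y at x -16, y -72, z 71 mm in its frame; the lever points to -x. 0 = down flat (locked, on its stop); up at the start at 0.55 to 0.8 rad; friction holds it wherever it is left; about 2 N on its pad swings it down
- lever_d_pad (a point): centre of the top face of this lever's round dark steel thumb pad (19 mm across, 4 mm thick), 40 mm from the hinge along the lever and 5.5 mm above it; moves with the lever. Down flat it is at x -56, y -72, z 76.5 mm in the manifold's frame; up, 20 to 28 mm higher and 8 to 16 mm nearer x = 0
- dropper_bottle: loose small brown dropper bottle with a black cap, 33 mm across, 64 mm tall, standing beside the manifold; origin at the centre of its underside
- sample_vial: loose clear glass sample vial with a black cap, 24 mm across, 52 mm tall, standing beside the manifold; origin at the centre of its underside
- petri_dish: loose clear petri dish, 64 mm across, 16 mm tall, lying beside the manifold; origin at the centre of its underside
Things that resemble listed ones, but are neither listed nor needed, are in the scene too. What is shaped like the dropper_bottle but red is not meant.

How it is judged:
By the outcome, as a careful person would: the job done as asked, in the order asked, and still so for the second after the job is handed in, with the robot touching nothing.
It also fails if it takes over 54 s, if anything falls off the work surface, if the arm or the gripper's body presses on something with over 40 N, if the wrist force passes 120 N, or if a joint passes its speed limit or range.

## Working session

There is one attempt and no reset: what is moved stays moved. The work goes in short steps, Python scripts to look and compute and a tool call to move; the robot and the scene stay as the last step left them, time stands still between calls to the robot, and variables do not carry over. Pictures are saved under pics/ and viewed, about 8 in all and at most 12, crops included, and the job is handed in when it is done.

Besides the shell and the picture viewer there is one more tool, called after "Emit:" as a command line: name --argument value ..., lists and objects as JSON in quotes. apply_moves: Moves the arm, as the interface text tells. Its arguments: {"type":"object","properties":{"deltas":{"type":"array"},"squeeze":{"type":"number"}},"required":["deltas"]}

```bash
mkdir -p pics; ls; python3 - <<'E'
from workcell import *
import cv2
for n in("top","side"):
    f=grab_frame(n); cv2.imwrite(f"pics/{n}0.png",f["image"][:,:,::-1]); print({k:v for k,v in f.items() if k!="image"})
s=read_state();print(s)
E
```

```text
pics
{'fx': 449.42287034001464, 'fy': 449.42287034001464, 'cx': 318.45584719749763, 'cy': 233.80070639020303, 'distortion': array([-0.04471872,  0.        ,  0.        ,  0.        ,  0.        ]), 'rvec': array([ 2.23771923, -1.97176304,  0.20218691]), 'tvec': array([0.0102624 , 0.5760999 , 0.81896791])}
{'fx': 488.47707638040384, 'fy': 488.47707638040384, 'cx': 321.6936739251067, 'cy': 238.7042085475464, 'distortion': array([-0.07516353,  0.        ,  0.        ,  0.        ,  0.        ]), 'rvec': array([-0.05085649, -2.73514628,  1.52188906]), 'tvec': array([5.66395692e-01, 9.45801235e-04, 9.56730159e-01])}
{'time': 0.1, 'joint_positions': array([-1.43578350e+00,  2.59233185e-01,  1.53597306e+00,  3.04882272e-05,
        1.34799983e+00, -2.02807820e-01]), 'joint_vel': array([ 1.56785400e-04, -1.46873739e-03, -2.36961648e-03, -2.33389624e-03,
        5.32596730e-05, -7.41525073e-04]), 'tau': array([ 1.75027813e-03, -4.38211584e+01, -2.84643835e+01,  7.20554357e-02,
        3.61548434e-02, -5.66680740e-05]), 'eef_pos': array([ 0.18224857, -0.51840683,  0.21792096]), 'orientation': array([ 0.95799143,  1.35139472, -0.95600656]), 'ft_force': array([ 0.041915  , -0.22734114, -0.31593729]), 'torque': array([ 0.04578964,  0.03978191, -0.01387983]), 'width': 1.0006333548788702}
```

View pics/top0.png

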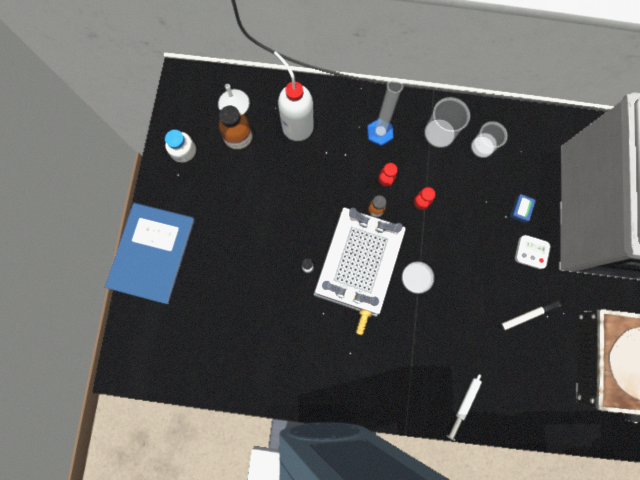

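View pics/side0.png

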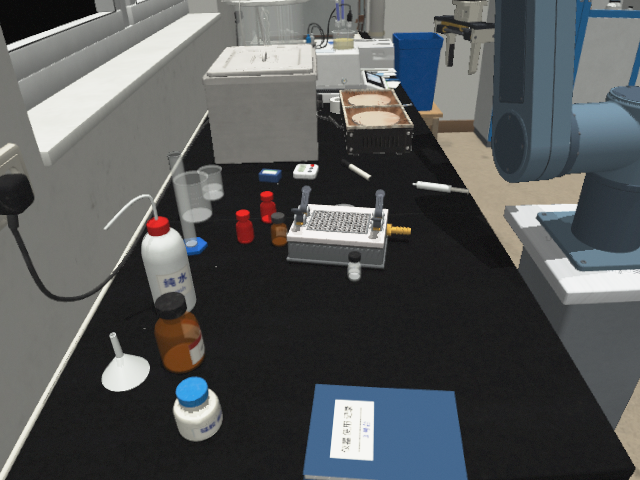

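The top view shows the manifold at about (361,260) with its brass port at the lower end, (363,322). The brown bottle is at (377,205), the vial at (307,266) and the dish at (418,277). The red bottles at (388,174) and (425,198) are the decoys.

```bash
cat > h.py <<'E'
from workcell import *
import cv2, numpy as np
from scipy.spatial.transform import Rotation as R
def ray(f,uv,z):
    K=np.array([[f["fx"],0,f["cx"]],[0,f["fy"],f["cy"]],[0,0,1]])
    p=cv2.undistortPoints(np.array(uv,float).reshape(-1,1,2),K,f["distortion"]).reshape(-1,2)
    Rm=cv2.Rodrigues(f["rvec"])[0]; c=-Rm.T@f["tvec"]
    d=np.c_[p,np.ones(len(p))]@Rm
    return c+d*((z-c[2])/d[:,2])[:,None]
def proj(f,X):
    K=np.array([[f["fx"],0,f["cx"]],[0,f["fy"],f["cy"]],[0,0,1]])
    return cv2.projectPoints(np.array(X,float).reshape(-1,1,3),f["rvec"],f["tvec"],K,f["distortion"])[0].reshape(-1,2)
E
python3 - <<'E'
from h import *
f=grab_frame("top"); im=f["image"]; hsv=cv2.cvtColor(im,cv2.COLOR_RGB2HSV)
roi=np.zeros(im.shape[:2],np.uint8); roi[200:345,300:405]=1
w=((hsv[...,2]>150)&(hsv[...,1]<50)&(roi>0)).astype(np.uint8)
w=cv2.morphologyEx(w,cv2.MORPH_OPEN,np.ones((2,2)))
cs,_=cv2.findContours(w,0,2); c=np.vstack([k for k in cs if cv2.contourArea(k)>30])
X=ray(f,c[:,0,:],.059); r=cv2.minAreaRect((X[:,:2]*1000).astype(np.float32)); print("rect mm",r)
b=((hsv[...,0]>15)&(hsv[...,0]<35)&(hsv[...,1]>130)&(hsv[...,2]>100)&(roi>0))
ys,xs=np.nonzero(b); Y=ray(f,np.c_[xs,ys],.024)[:,:2]*1000; print("port n",len(xs),Y.mean(0))
ctr=np.array(r[0]); bx=cv2.boxPoints(r)
e=bx[1]-bx[0]; e2=bx[2]-bx[1]; e=e if np.linalg.norm(e)>np.linalg.norm(e2) else e2
y=e/np.linalg.norm(e); y=y if y@(Y.mean(0)-ctr)>0 else -y; x=np.array([y[1],-y[0]])
print("y axis",y,"x",x,"port in frame",[(q@x,q@y) for q in (Y.mean(0)-ctr,Y[np.argmax(Y@y)]-ctr)])
np.savez("m.npz",c=ctr,x=x,y=y)
g=grab_frame("side")
def M(f,p): 
    p=np.array(p,float); P=[(*(ctr+a*x+b_*y)/1000,z/1000) for a,b_,z in p]; return proj(f,P)
pts=[(sx*64,sy*88,59) for sx in(-1,1) for sy in(-1,1)]+[(sx*(16+40*np.cos(.67)-5.5*np.sin(.67)),sy*72,71+40*np.sin(.67)+5.5*np.cos(.67)) for sx in(-1,1) for sy in(-1,1)]+[(-42,133,24)]
out=[]
for F,(u0,v0,s) in((f,(300,195,150)),(g,(275,170,150))):
    k=4;a=cv2.resize(F["image"][v0:v0+s,u0:u0+s],None,fx=k,fy=k,interpolation=2)[:,:,::-1].copy()
    for q in M(F,pts): cv2.circle(a,tuple(int(t) for t in (q-(u0,v0)+.5)*k),3,(255,0,255),1)
    out.append(a)
cv2.imwrite("pics/crop1.png",cv2.resize(np.hstack(out),(800,400),interpolation=cv2.INTER_AREA)); cv2.imwrite("pics/c1top.png",out[0]);cv2.imwrite("pics/c1side.png",out[1])
E
```

```text
rect mm ((527.1051635742188, -5.726829528808594), (129.36581420898438, 180.95469665527344), 78.5133285522461)
port n 178 [413.07292867 -23.37637908]
y axis [-0.97997105  0.19914   ] x [0.19914    0.97997105] port in frame [(np.float64(-40.00442658336683), np.float64(108.23355786508684)), (np.float64(-39.373780368078386), np.float64(132.56091625493175))]
```

View pics/c1top.png

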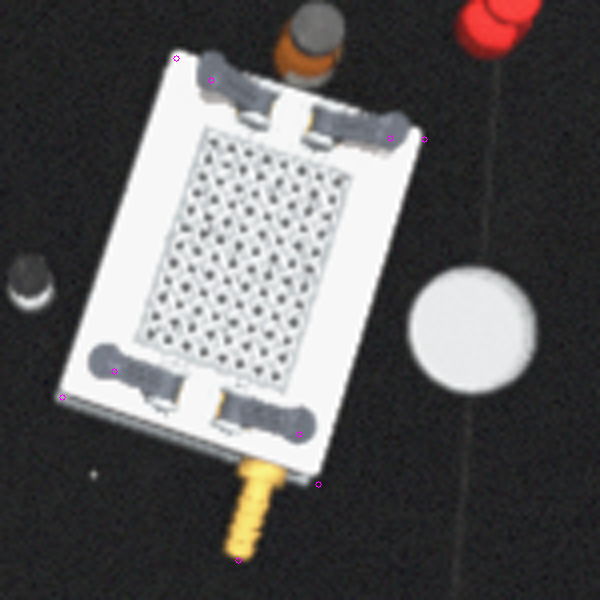

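View pics/c1side.png

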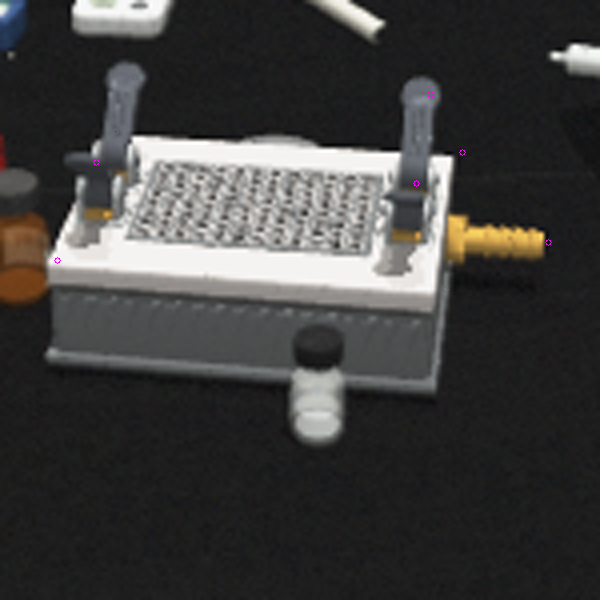

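The crop shows the port base right of centre on the lower end. Going by that, lever a is the lower-right pad (297,425), c upper-left (212,70), b lower-left (105,360) and d upper-right (395,128). The rectangle looks slightly skewed by the chamber's grey rim, so I'll refine it with edge fits and triangulate the pads.

```bash
cat > fit.py <<'E'
from h import *
f=grab_frame("top"); im=f["image"]; hsv=cv2.cvtColor(im,cv2.COLOR_RGB2HSV)
m=np.load("m.npz"); c,x,y=m["c"],m["x"],m["y"]
roi=np.zeros(im.shape[:2],bool); roi[200:345,300:405]=1
w=((hsv[...,2]>195)&(hsv[...,1]<50)&roi).astype(np.uint8)
cs,_=cv2.findContours(w,0,cv2.CHAIN_APPROX_NONE)
P=np.vstack([k[:,0] for k in cs if cv2.contourArea(k)>30])
X=ray(f,P,.059)[:,:2]*1000
for it in range(3):
    q=np.c_[(X-c)@x,(X-c)@y]
    L={}
    for n,s in(("x-",-1),("x+",1)):
        k=(abs(q[:,1])<75)&(abs(q[:,0]*s-64)<6)
        v=cv2.fitLine(q[k].astype(np.float32),cv2.DIST_HUBER,0,.01,.01).ravel(); t=v[0]/v[1]; L[n]=(v[2]-t*v[3],t,k.sum())
    for n,s in(("y-",-1),("y+",1)):
        k=(abs(q[:,0])<50)&(abs(q[:,1]*s-88)<8)
        if k.sum()>3: L[n]=(np.median(q[k,1]),k.sum())
    print(L)
    t=(L["x-"][1]+L["x+"][1])/2
    c=c+x*(L["x-"][0]+L["x+"][0])/2+y*((L["y-"][0]+L["y+"][0])/2 if it<2 else 0)
    y=y+t*x; y/=np.linalg.norm(y); x=np.array([y[1],-y[0]])
b=((hsv[...,0]>15)&(hsv[...,0]<35)&(hsv[...,1]>130)&(hsv[...,2]>100)&roi)
ys,xs=np.nonzero(b); k=ys>315; Y=ray(f,np.c_[xs,ys][k],.024)[:,:2]*1000-c
print("c",c,"yaw",np.arctan2(-x[0],x[1]),np.arctan2(y[1],y[0]),"port x mean, tip y",(Y@x).mean(),(Y@y).max())
np.savez("m2.npz",c=c,x=x,y=y)
E
python3 fit.py; python3 - <<'E'
from h import *
m=np.load("m2.npz"); c,x,y=m["c"],m["x"],m["y"]
g=grab_frame("side");f=grab_frame("top")
# triangulate pads
def Pm(F): return np.c_[cv2.Rodrigues(F["rvec"])[0],F["tvec"]]
def und(F,uv): return cv2.undistortPoints(np.array([[uv]],float),np.array([[F["fx"],0,F["cx"]],[0,F["fy"],F["cy"]],[0,0,1]]),F["distortion"]).reshape(2)
T={"a":((297,425),(420,95)),"b":((105,361),(405,197)),"c":((212,70),(84,160)),"d":((397,128),(125,77))}
for n,(t,s) in T.items():
    p=np.array(t)/4-.4+(300,195); q=np.array(s)/4-.4+(275,170)
    h=cv2.triangulatePoints(Pm(f),Pm(g),und(f,p),und(g,q)).ravel(); W=h[:3]/h[3]*1000
    print(n,W.round(1),"in frame",((W[:2]-c)@x).round(1),((W[:2]-c)@y).round(1), "reproj",(proj(f,W/1000)-p).round(1))
for n,a,b in(("a",-56,72),("c",56,-72),("b",56,72),("d",-56,-72)):
    print(n,"flat",(c+a*x+b*y).round(1))
s=read_state(); print(R.from_rotvec(s["orientation"]).as_matrix().round(4))
E
```

```text
{'x-': (np.float32(-60.937057), np.float32(-0.002376398), np.int64(74)), 'x+': (np.float32(65.44028), np.float32(-0.0024395792), np.int64(73)), 'y-': (np.float64(-89.74234745744207), np.int64(41)), 'y+': (np.float64(84.28432381950952), np.int64(50))}
{'x-': (np.float32(-63.19191), np.float32(0.00039406223), np.int64(74)), 'x+': (np.float32(63.25731), np.float32(0.0006508391), np.int64(72)), 'y-': (np.float64(-86.98224968452816), np.int64(39)), 'y+': (np.float64(86.99878312573998), np.int64(50))}
{'x-': (np.float32(-63.224606), np.float32(-0.00012834469), np.int64(74)), 'x+': (np.float32(63.224606), np.float32(0.0001284639), np.int64(72)), 'y-': (np.float64(-86.99732200856094), np.int64(39)), 'y+': (np.float64(86.99370063637487), np.int64(50))}
c [530.22623125  -4.03008553] yaw -0.1985948 2.942998 port x mean, tip y -42.46762572228543 135.3598942246737
a [452.3 -33.4 100.1] in frame -44.1 70.6 reproj [[ 0.1 -0.4]]
b [470.2  56.3  95.7] in frame 47.3 70.7 reproj [[ 0.1 -0.2]]
c [611.3  23.3 101.5] in frame 42.7 -74.1 reproj [[ 0.1 -0.2]]
d [594.1 -65.8  99.1] in frame -47.9 -74.8 reproj [[-0.   0.2]]
a flat [448.6 -44.7]
c flat [611.9  36.7]
b flat [470.7  65.1]
d flat [589.8 -73.1]
[[-0.000e+00  9.435e-01  3.315e-01]
 [ 4.000e-04  3.315e-01 -9.435e-01]
 [-1.000e+00  1.000e-04 -4.000e-04]]
```

The triangulated pads agree with the frame (|y| ≈ 72 mm, |x| ≈ 43–48 mm, z ≈ 96–101 mm), and the port checks at x = −42. First I'll move high over lever a with the fingers shut.

Emit:
apply_moves --deltas '[{"y": 3,"z": -2.65,"grip": 0},{"y": 6.2,"z": -5.5,"grip": 0},{"y": 9.4,"z": -8.3,"grip": 0},{"y": 12.6,"z": -11.1,"grip": 0},{"y": 15.8,"z": -13.9,"grip": 0},{"y": 19,"z": -16.8,"grip": 0},{"y": 22.2,"z": -19.6,"grip": 0},{"y": 25,"z": -22,"grip": 0}]' --squeeze 10

```text
validation failed for argument at $.de...
```

```bash
cat > st.py <<'E'
from h import *
import sys
m=np.load("m2.npz"); c,x,y=m["c"],m["x"],m["y"]
s=read_state(); T=R.from_rotvec(s["orientation"]).as_matrix(); p=s["eef_pos"]
q=p[:2]*1000-c
print("t",s["time"],"p",p.round(4),"frame",(q@x).round(1),(q@y).round(1),"F",s["ft_force"].round(2),"w",round(s["width"],3)); print("tool rot err",(R.from_matrix(np.array([[0,.9435,.3315],[0,.3315,-.9435],[-1,0,0]])).inv()*R.from_matrix(T)).as_rotvec().round(4))
for n,a,b in(("a",-53,72),("c",53,-72),("b",53,72),("d",-53,-72)):
    w=np.r_[(c+a*x+b*y)/1000,.077]; print(n,(T.T@(w-p)*100).round(2))
E
python3 st.py
```

```text
t 0.35 p [ 0.1823 -0.5188  0.2185] frame -573.3 239.5 F [-0.05 -0.06 -0.64] w 1.001
tool rot err [0.     0.0004 0.0001]
a [ 14.16  40.99 -36.15]
c [ 14.17  58.78 -37.9 ]
b [ 14.17  46.41 -45.26]
d [ 14.16  53.37 -28.79]
```

The move was refused as invalid and the arm hasn't moved. I'll retry with every key present.

Emit:
apply_moves --deltas '[{"x": 0,"y": 3,"z": -2.65,"rx": 0,"ry": 0,"rz": 0,"grip": 0},{"x": 0,"y": 6.2,"z": -5.5,"rx": 0,"ry": 0,"rz": 0,"grip": 0}]' --squeeze 10

```text
time: 0.55
eef_pos: [0.2224, -0.4463, 0.218]
orientation: [0.959, 1.35, -0.958]
ft_force: [0.2, -0.2, -0.8]
width: 0.879
```

Emit:
apply_moves --deltas '[{"x": 0,"y": 3.2,"z": -2.7,"rx": 0,"ry": 0,"rz": 0,"grip": 0},{"x": 0,"y": 6.5,"z": -5.6,"rx": 0,"ry": 0,"rz": 0,"grip": 0},{"x": 0,"y": 9.8,"z": -8.5,"rx": 0,"ry": 0,"rz": 0,"grip": 0},{"x": 0,"y": 13,"z": -11.4,"rx": 0,"ry": 0,"rz": 0,"grip": 0},{"x": 0,"y": 16.3,"z": -14.3,"rx": 0,"ry": 0,"rz": 0,"grip": 0},{"x": 0,"y": 19.6,"z": -17.2,"rx": 0,"ry": 0,"rz": 0,"grip": 0},{"x": 0,"y": 22.8,"z": -20,"rx": 0,"ry": 0,"rz": 0,"grip": 0},{"x": 0,"y": 26,"z": -22.8,"rx": 0,"ry": 0,"rz": 0,"grip": 0}]'

```text
time: 1.35
eef_pos: [0.3934, -0.1438, 0.2185]
orientation: [0.959, 1.349, -0.958]
ft_force: [0.1, -0.3, -0.3]
width: 0.189
```

```bash
python3 st.py
```

```text
t 1.35 p [ 0.3934 -0.1438  0.2185] frame -164.0 106.5 F [ 0.11 -0.33 -0.29] w 0.189
tool rot err [0.0027 0.0001 0.0007]
a [14.16  8.61 -7.79]
c [14.17 26.4  -9.59]
b [ 14.17  14.   -16.92]
d [14.17 21.   -0.47]
```

Emit:
apply_moves --deltas '[{"x": 0,"y": 3,"z": -2.7,"rx": 0,"ry": 0,"rz": 0,"grip": 0},{"x": 0,"y": 6,"z": -5.4,"rx": 0,"ry": 0,"rz": 0,"grip": 0},{"x": 2,"y": 8.6,"z": -7.8,"rx": 0,"ry": 0,"rz": 0,"grip": 0},{"x": 5,"y": 8.6,"z": -7.8,"rx": 0,"ry": 0,"rz": 0,"grip": 0},{"x": 8,"y": 8.6,"z": -7.8,"rx": 0,"ry": 0,"rz": 0,"grip": 0},{"x": 10,"y": 8.6,"z": -7.8,"rx": 0,"ry": 0,"rz": 0,"grip": 0},{"x": 10,"y": 8.6,"z": -7.8,"rx": 0,"ry": 0,"rz": 0,"grip": 0}]'

```text
time: 2.05
eef_pos: [0.4469, -0.0408, 0.1162]
orientation: [0.958, 1.355, -0.96]
ft_force: [-1.1, 1.1, 0.1]
width: 0.007
```

```bash
python3 st.py; python3 - <<'E'
from h import *
o=[]
for n,u,v in(("top",300,195),("side",275,130)):
    F=grab_frame(n); o.append(cv2.resize(F["image"][v:v+150,u:u+130],(390,450),interpolation=2))
cv2.imwrite("pics/over_a.png",np.hstack(o)[:,:,::-1])
E
```

```text
t 2.05 p [ 0.4469 -0.0408  0.1162] frame -52.5 74.4 F [-1.07  1.09  0.07] w 0.007
tool rot err [ 0.0022  0.0037 -0.0038]
a [3.92 0.2  0.18]
c [ 3.86 17.99 -1.61]
b [ 3.93  5.59 -8.94]
d [ 3.85 12.59  7.51]
```

View pics/over_a.png

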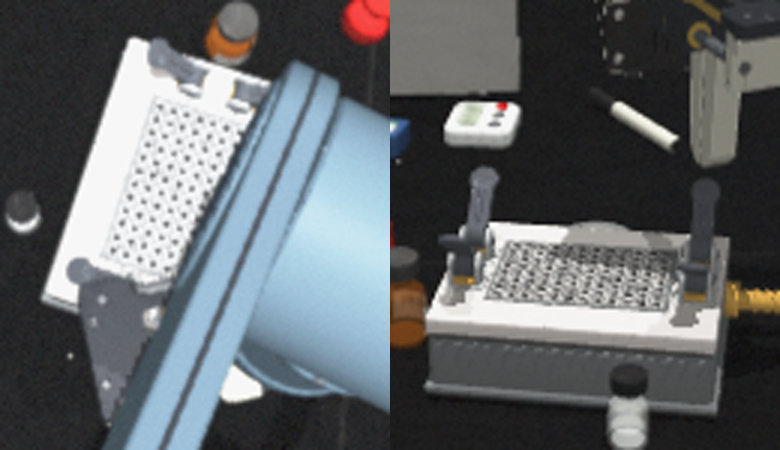

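The side view shows the fingertip just above pad a, at (712,160) over (705,190). Pressing down gently.

Emit:
apply_moves --deltas '[{"x": 0.6,"y": 0.2,"z": 0.1,"rx": 0,"ry": 0,"rz": 0,"grip": 0},{"x": 1.2,"y": 0.2,"z": 0.1,"rx": 0,"ry": 0,"rz": 0,"grip": 0},{"x": 1.7,"y": 0.2,"z": 0.1,"rx": 0,"ry": 0,"rz": 0,"grip": 0},{"x": 2.1,"y": 0.2,"z": 0.2,"rx": 0,"ry": 0,"rz": 0,"grip": 0},{"x": 2.5,"y": 0.2,"z": 0.2,"rx": 0,"ry": 0,"rz": 0,"grip": 0},{"x": 2.9,"y": 0.2,"z": 0.3,"rx": 0,"ry": 0,"rz": 0,"grip": 0},{"x": 3.3,"y": 0.2,"z": 0.3,"rx": 0,"ry": 0,"rz": 0,"grip": 0}]'

```text
time: 2.85
eef_pos: [0.4523, -0.0442, 0.0858]
orientation: [0.959, 1.349, -0.958]
ft_force: [0.6, -1.6, 2.9]
width: 0.003
```

```bash
python3 st.py
```

```text
t 2.85 p [ 0.4523 -0.0442  0.0858] frame -54.7 68.5 F [ 0.61 -1.57  2.85] w 0.003
tool rot err [ 0.0028 -0.      0.0009]
a [ 0.88 -0.21 -0.33]
c [ 0.9  17.58 -2.13]
b [ 0.89  5.18 -9.45]
d [ 0.89 12.18  7.  ]
```

Emit:
apply_moves --deltas '[{"x": 0.3,"y": -0.1,"z": 0,"rx": 0,"ry": 0,"rz": 0,"grip": 0},{"x": 0.5,"y": -0.2,"z": 0,"rx": 0,"ry": 0,"rz": 0,"grip": 0},{"x": 0.7,"y": -0.2,"z": 0,"rx": 0,"ry": 0,"rz": 0,"grip": 0},{"x": 0.8,"y": -0.2,"z": 0,"rx": 0,"ry": 0,"rz": 0,"grip": 0},{"x": 0.85,"y": -0.2,"z": 0,"rx": 0,"ry": 0,"rz": 0,"grip": 0}]'

```text
time: 3.35
eef_pos: [0.4501, -0.0448, 0.0772]
orientation: [0.959, 1.349, -0.959]
ft_force: [-0.3, -1.8, 3.8]
width: 0.012
```

```bash
python3 st.py
```

```text
t 3.35 p [ 0.4501 -0.0448  0.0772] frame -55.8 70.5 F [-0.25 -1.78  3.78] w 0.012
tool rot err [0.0027 0.0001 0.0004]
a [ 0.02  0.01 -0.32]
c [ 0.02 17.8  -2.12]
b [ 0.02  5.4  -9.44]
d [ 0.02 12.41  7.01]
```

Not on the stop yet (force is still about 4 N). Small further steps.

Emit:
apply_moves --deltas '[{"x": 0.05,"y": 0,"z": 0,"rx": 0,"ry": 0,"rz": 0,"grip": 0},{"x": 0.1,"y": 0,"z": 0,"rx": 0,"ry": 0,"rz": 0,"grip": 0},{"x": 0.1,"y": 0,"z": 0,"rx": 0,"ry": 0,"rz": 0,"grip": 0}]'

```text
time: 3.65
eef_pos: [0.4502, -0.0449, 0.0766]
orientation: [0.959, 1.349, -0.958]
ft_force: [-0.9, -1.4, 6.0]
width: 0.005
```

Emit:
apply_moves --deltas '[{"x": 0.1,"y": 0,"z": 0,"rx": 0,"ry": 0,"rz": 0,"grip": 0},{"x": 0.1,"y": 0,"z": 0,"rx": 0,"ry": 0,"rz": 0,"grip": 0}]'

```text
time: 3.85
eef_pos: [0.4502, -0.0449, 0.0764]
orientation: [0.959, 1.349, -0.958]
ft_force: [-2.6, -0.4, 10.1]
width: 0.006
```

The force climbed to 10 N with only 0.2 mm of travel, at z = 76.4, so lever a is on its stop. Lifting and crossing to lever c.

Emit:
apply_moves --deltas '[{"x": -2,"y": 0,"z": 0,"rx": 0,"ry": 0,"rz": 0,"grip": 0},{"x": -5.5,"y": 0,"z": 0,"rx": 0,"ry": 0,"rz": 0,"grip": 0},{"x": -5.5,"y": 4.5,"z": -0.5,"rx": 0,"ry": 0,"rz": 0,"grip": 0},{"x": -5.5,"y": 9,"z": -1,"rx": 0,"ry": 0,"rz": 0,"grip": 0},{"x": -5.5,"y": 13.5,"z": -1.6,"rx": 0,"ry": 0,"rz": 0,"grip": 0},{"x": -5.5,"y": 17.8,"z": -2.1,"rx": 0,"ry": 0,"rz": 0,"grip": 0},{"x": -5.2,"y": 17.8,"z": -2.1,"rx": 0,"ry": 0,"rz": 0,"grip": 0},{"x": -5,"y": 17.8,"z": -2.1,"rx": 0,"ry": 0,"rz": 0,"grip": 0}]'

```text
time: 4.65
eef_pos: [0.6106, 0.0343, 0.125]
orientation: [0.957, 1.352, -0.959]
ft_force: [-0.6, -1.1, -0.7]
width: 0.006
```

```bash
python3 st.py; cat > two.py <<'E'
from h import *
import sys
o=[]
for n,u,v in(("top",300,195),("side",275,130)):
    F=grab_frame(n); o.append(cv2.resize(F["image"][v:v+150,u:u+130],(390,450),interpolation=2))
cv2.imwrite(sys.argv[1],np.hstack(o)[:,:,::-1])
E
python3 two.py pics/over_c.png
```

```text
t 4.65 p [0.6106 0.0343 0.125 ] frame 53.4 -71.2 F [-0.61 -1.05 -0.66] w 0.006
tool rot err [ 0.001   0.0009 -0.0018]
a [  4.83 -17.74   1.85]
c [4.8  0.06 0.08]
b [  4.83 -12.33  -7.27]
d [ 4.8  -5.35  9.19]
```

View pics/over_c.png

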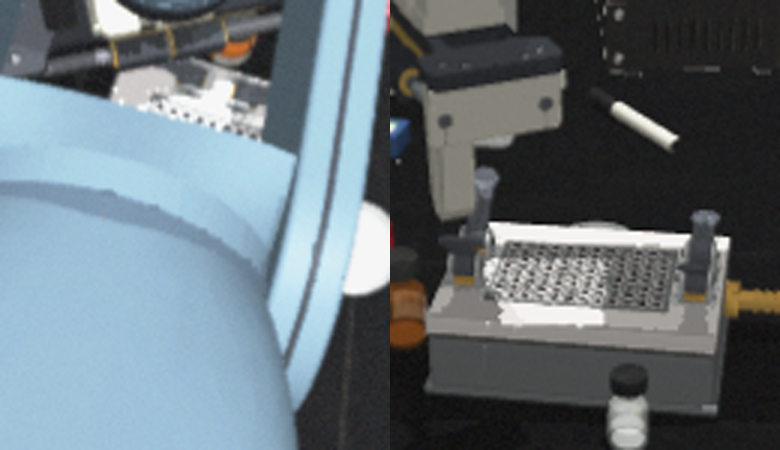

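The side view shows pad a now low at (705,217), the manifold unmoved, and the fingertip over pad c at about (457,215). Pressing c.

Emit:
apply_moves --deltas '[{"x": 0.8,"y": 0,"z": 0,"rx": 0,"ry": 0,"rz": 0,"grip": 0},{"x": 1.6,"y": 0,"z": 0,"rx": 0,"ry": 0,"rz": 0,"grip": 0},{"x": 2.2,"y": 0,"z": 0,"rx": 0,"ry": 0,"rz": 0,"grip": 0},{"x": 2.7,"y": 0,"z": 0,"rx": 0,"ry": 0,"rz": 0,"grip": 0},{"x": 3.2,"y": 0,"z": 0,"rx": 0,"ry": 0,"rz": 0,"grip": 0},{"x": 3.7,"y": 0,"z": -0.1,"rx": 0,"ry": 0,"rz": 0,"grip": 0},{"x": 4.1,"y": 0,"z": -0.1,"rx": 0,"ry": 0,"rz": 0,"grip": 0},{"x": 4.4,"y": 0,"z": -0.1,"rx": 0,"ry": 0,"rz": 0,"grip": 0}]'

```text
time: 5.55
eef_pos: [0.6085, 0.0341, 0.0808]
orientation: [0.958, 1.352, -0.961]
ft_force: [-0.1, 1.7, 2.1]
width: 0.005
```

```bash
python3 st.py
```

```text
t 5.55 p [0.6085 0.0341 0.0808] frame 52.8 -69.2 F [-0.12  1.67  2.07] w 0.005
tool rot err [ 0.0029  0.0011 -0.0031]
a [  0.43 -17.54   1.93]
c [0.37 0.25 0.13]
b [  0.42 -12.15  -7.2 ]
d [ 0.38 -5.14  9.25]
```

Emit:
apply_moves --deltas '[{"x": 0.2,"y": 0.1,"z": -0.1,"rx": 0,"ry": 0,"rz": 0,"grip": 0},{"x": 0.35,"y": 0.1,"z": -0.1,"rx": 0,"ry": 0,"rz": 0,"grip": 0},{"x": 0.45,"y": 0.1,"z": -0.1,"rx": 0,"ry": 0,"rz": 0,"grip": 0},{"x": 0.5,"y": 0.1,"z": -0.1,"rx": 0,"ry": 0,"rz": 0,"grip": 0},{"x": 0.5,"y": 0.1,"z": -0.1,"rx": 0,"ry": 0,"rz": 0,"grip": 0}]'

```text
time: 6.05
eef_pos: [0.6088, 0.035, 0.0765]
orientation: [0.957, 1.352, -0.962]
ft_force: [-2.4, -2.0, 8.8]
width: 0.009
```

Emit:
apply_moves --deltas '[{"x": 0.08,"y": 0,"z": 0,"rx": 0,"ry": 0,"rz": 0,"grip": 0},{"x": 0.08,"y": 0,"z": 0,"rx": 0,"ry": 0,"rz": 0,"grip": 0}]'

```text
time: 6.25
eef_pos: [0.6088, 0.035, 0.0766]
orientation: [0.957, 1.352, -0.961]
ft_force: [-2.8, 0.8, 6.0]
width: 0.007
```

```bash
python3 st.py
```

```text
t 6.25 p [0.6088 0.035  0.0766] frame 53.7 -69.3 F [-2.76  0.84  5.96] w 0.007
tool rot err [ 0.003   0.0006 -0.0034]
a [  0.02 -17.6    2.  ]
c [-0.04  0.19  0.2 ]
b [  0.   -12.21  -7.13]
d [-0.03 -5.2   9.32]
```

Lever c is on its stop (9 N at 76.5 mm). Next, lever b.

Emit:
apply_moves --deltas '[{"x": -2,"y": 0,"z": 0,"rx": 0,"ry": 0,"rz": 0,"grip": 0},{"x": -5.5,"y": 0,"z": 0,"rx": 0,"ry": 0,"rz": 0,"grip": 0},{"x": -5.5,"y": -3.5,"z": -2,"rx": 0,"ry": 0,"rz": 0,"grip": 0},{"x": -5.5,"y": -7,"z": -4.1,"rx": 0,"ry": 0,"rz": 0,"grip": 0},{"x": -5.5,"y": -10,"z": -5.9,"rx": 0,"ry": 0,"rz": 0,"grip": 0},{"x": -5.5,"y": -12.2,"z": -7.1,"rx": 0,"ry": 0,"rz": 0,"grip": 0},{"x": -5.2,"y": -12.2,"z": -7.1,"rx": 0,"ry": 0,"rz": 0,"grip": 0},{"x": -5,"y": -12.2,"z": -7.1,"rx": 0,"ry": 0,"rz": 0,"grip": 0}]'

```text
time: 7.05
eef_pos: [0.4708, 0.0618, 0.1271]
orientation: [0.958, 1.351, -0.961]
ft_force: [0.2, 0.0, 0.6]
width: 0.004
```

```bash
python3 st.py; python3 two.py pics/over_b.png
```

```text
t 7.05 p [0.4708 0.0618 0.1271] frame 52.8 71.2 F [0.18 0.04 0.64] w 0.004
tool rot err [ 0.003  -0.     -0.0024]
a [ 5.02 -5.43  9.07]
c [ 4.98 12.35  7.26]
b [ 5.01 -0.04 -0.06]
d [ 4.99  6.96 16.39]
```

View pics/over_b.png

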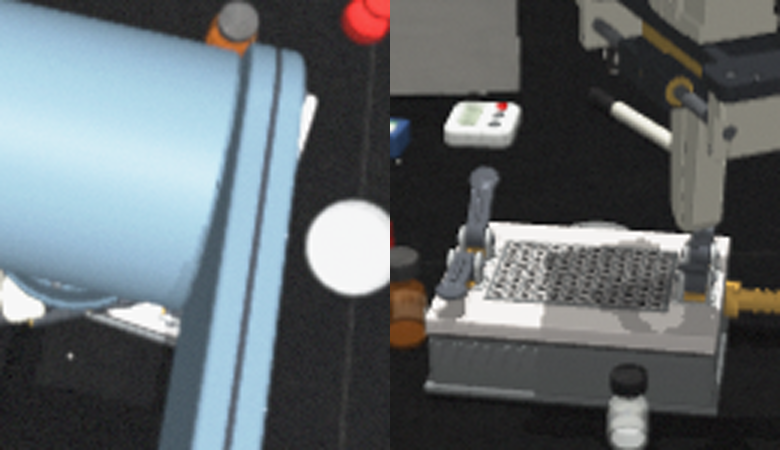

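The side view shows lever c flat at (455,285), the manifold and vial still in place, and the fingertip above pad b at (697,225). Pressing b.

Emit:
apply_moves --deltas '[{"x": 0.9,"y": 0,"z": 0,"rx": 0,"ry": 0,"rz": 0,"grip": 0},{"x": 1.8,"y": 0,"z": 0,"rx": 0,"ry": 0,"rz": 0,"grip": 0},{"x": 2.4,"y": 0,"z": 0,"rx": 0,"ry": 0,"rz": 0,"grip": 0},{"x": 2.9,"y": 0,"z": 0,"rx": 0,"ry": 0,"rz": 0,"grip": 0},{"x": 3.4,"y": 0,"z": 0,"rx": 0,"ry": 0,"rz": 0,"grip": 0},{"x": 3.9,"y": 0,"z": -0.1,"rx": 0,"ry": 0,"rz": 0,"grip": 0},{"x": 4.3,"y": 0,"z": -0.1,"rx": 0,"ry": 0,"rz": 0,"grip": 0},{"x": 4.6,"y": 0,"z": -0.1,"rx": 0,"ry": 0,"rz": 0,"grip": 0}]'

```text
time: 7.95
eef_pos: [0.4709, 0.0625, 0.0804]
orientation: [0.957, 1.351, -0.962]
ft_force: [-0.2, 0.7, 2.7]
width: 0.001
```

```bash
python3 st.py
```

```text
t 7.95 p [0.4709 0.0625 0.0804] frame 53.5 71.3 F [-0.17  0.74  2.7 ] w 0.001
tool rot err [ 0.0032  0.0003 -0.0032]
a [ 0.36 -5.47  9.13]
c [ 0.3  12.31  7.33]
b [ 0.34 -0.09  0.01]
d [ 0.31  6.93 16.46]
```

Emit:
apply_moves --deltas '[{"x": 0.2,"y": 0,"z": -0.1,"rx": 0,"ry": 0,"rz": 0,"grip": 0},{"x": 0.33,"y": 0,"z": -0.1,"rx": 0,"ry": 0,"rz": 0,"grip": 0},{"x": 0.42,"y": 0,"z": -0.1,"rx": 0,"ry": 0,"rz": 0,"grip": 0},{"x": 0.48,"y": 0,"z": -0.1,"rx": 0,"ry": 0,"rz": 0,"grip": 0},{"x": 0.48,"y": 0,"z": -0.1,"rx": 0,"ry": 0,"rz": 0,"grip": 0}]'

```text
time: 8.45
eef_pos: [0.4707, 0.0634, 0.0765]
orientation: [0.957, 1.351, -0.961]
ft_force: [-1.1, 0.1, 8.5]
width: 0.006
```

```bash
python3 st.py
```

```text
t 8.45 p [0.4707 0.0634 0.0765] frame 54.3 71.6 F [-1.13  0.12  8.51] w 0.006
tool rot err [ 0.0031 -0.0001 -0.0027]
a [-0.04 -5.49  9.22]
c [-0.09 12.3   7.42]
b [-0.05 -0.1   0.1 ]
d [-0.07  6.91 16.55]
```

Lever b is on its stop (8.5 N at 76.5 mm). Last, lever d.

Emit:
apply_moves --deltas '[{"x": -2,"y": 0,"z": 0,"rx": 0,"ry": 0,"rz": 0,"grip": 0},{"x": -5.5,"y": 0,"z": 0,"rx": 0,"ry": 0,"rz": 0,"grip": 0},{"x": -5.5,"y": 1.6,"z": 4,"rx": 0,"ry": 0,"rz": 0,"grip": 0},{"x": -5.5,"y": 3.3,"z": 8,"rx": 0,"ry": 0,"rz": 0,"grip": 0},{"x": -5.5,"y": 5,"z": 12,"rx": 0,"ry": 0,"rz": 0,"grip": 0},{"x": -5.5,"y": 6.7,"z": 16,"rx": 0,"ry": 0,"rz": 0,"grip": 0},{"x": -5.2,"y": 6.9,"z": 16.5,"rx": 0,"ry": 0,"rz": 0,"grip": 0},{"x": -5,"y": 6.9,"z": 16.5,"rx": 0,"ry": 0,"rz": 0,"grip": 0}]'

```text
time: 9.25
eef_pos: [0.5899, -0.0706, 0.1251]
orientation: [0.959, 1.352, -0.964]
ft_force: [0.2, 0.4, -0.5]
width: 0.002
```

```bash
python3 st.py; python3 two.py pics/over_d.png
```

```text
t 9.25 p [ 0.5899 -0.0706  0.1251] frame -53.5 -71.6 F [ 0.24  0.36 -0.47] w 0.002
tool rot err [ 0.0049  0.0011 -0.0045]
a [  4.87 -12.33  -7.32]
c [ 4.8   5.46 -9.16]
b [  4.86  -6.96 -16.46]
d [ 4.81  0.08 -0.02]
```

View pics/over_d.png

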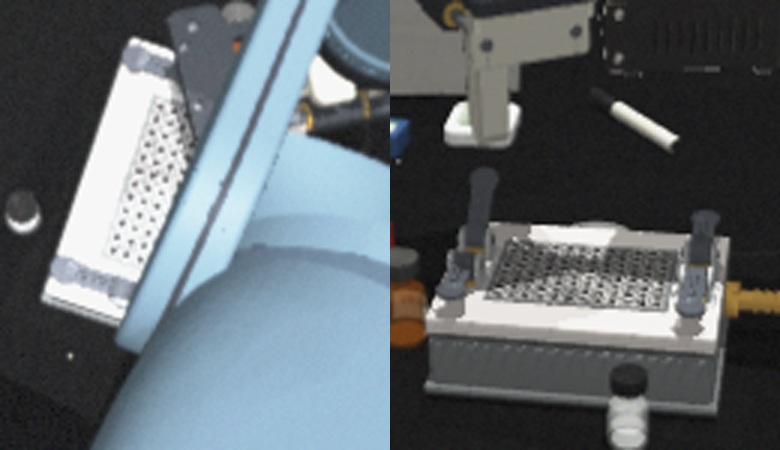

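The side view shows levers a, b and c down, and d still up at (484,180) with the fingertip above it at (490,145). Pressing d.

Emit:
apply_moves --deltas '[{"x": 0.8,"y": 0,"z": 0,"rx": 0,"ry": 0,"rz": 0,"grip": 0},{"x": 1.6,"y": 0,"z": 0,"rx": 0,"ry": 0,"rz": 0,"grip": 0},{"x": 2.2,"y": 0,"z": 0,"rx": 0,"ry": 0,"rz": 0,"grip": 0},{"x": 2.7,"y": 0,"z": 0,"rx": 0,"ry": 0,"rz": 0,"grip": 0},{"x": 3.2,"y": 0,"z": 0,"rx": 0,"ry": 0,"rz": 0,"grip": 0},{"x": 3.7,"y": 0,"z": 0.1,"rx": 0,"ry": 0,"rz": 0,"grip": 0},{"x": 4.1,"y": 0,"z": 0.1,"rx": 0,"ry": 0,"rz": 0,"grip": 0},{"x": 4.4,"y": 0,"z": 0.1,"rx": 0,"ry": 0,"rz": 0,"grip": 0}]'

```text
time: 10.15
eef_pos: [0.5885, -0.0696, 0.0806]
orientation: [0.957, 1.355, -0.962]
ft_force: [-0.6, -1.9, 2.5]
width: 0.004
```

```bash
python3 st.py
```

```text
t 10.15 p [ 0.5885 -0.0696  0.0806] frame -52.8 -70.1 F [-0.65 -1.88  2.52] w 0.004
tool rot err [ 0.003   0.0024 -0.0055]
a [  0.45 -12.24  -7.2 ]
c [ 0.36  5.55 -9.01]
b [  0.44  -6.85 -16.33]
d [0.36 0.16 0.12]
```

Emit:
apply_moves --deltas '[{"x": 0.2,"y": 0.1,"z": 0.2,"rx": 0,"ry": 0,"rz": 0,"grip": 0},{"x": 0.34,"y": 0.1,"z": 0.2,"rx": 0,"ry": 0,"rz": 0,"grip": 0},{"x": 0.44,"y": 0.1,"z": 0.2,"rx": 0,"ry": 0,"rz": 0,"grip": 0},{"x": 0.5,"y": 0.1,"z": 0.2,"rx": 0,"ry": 0,"rz": 0,"grip": 0},{"x": 0.5,"y": 0.1,"z": 0.2,"rx": 0,"ry": 0,"rz": 0,"grip": 0}]'

```text
time: 10.65
eef_pos: [0.59, -0.0711, 0.0765]
orientation: [0.957, 1.354, -0.962]
ft_force: [-3.2, 0.4, 9.3]
width: 0.005
```

```bash
python3 st.py
```

```text
t 10.65 p [ 0.59   -0.0711  0.0765] frame -53.9 -71.8 F [-3.24  0.44  9.34] w 0.005
tool rot err [ 0.0028  0.0023 -0.0055]
a [  0.04 -12.33  -7.4 ]
c [-0.05  5.46 -9.2 ]
b [  0.03  -6.94 -16.52]
d [-0.05  0.07 -0.07]
```

Lever d is on its stop (9.3 N at 76.5 mm). Lifting and clearing the view for a check.

Emit:
apply_moves --deltas '[{"x": -2,"y": 0,"z": 0,"rx": 0,"ry": 0,"rz": 0,"grip": 0},{"x": -6,"y": 0,"z": 0,"rx": 0,"ry": 0,"rz": 0,"grip": 0},{"x": -10,"y": 0,"z": 0,"rx": 0,"ry": 0,"rz": 0,"grip": 0},{"x": -13,"y": -2.5,"z": 1.7,"rx": 0,"ry": 0,"rz": 0,"grip": 0},{"x": -14,"y": -6,"z": 4.1,"rx": 0,"ry": 0,"rz": 0,"grip": 0},{"x": -14,"y": -9.5,"z": 6.6,"rx": 0,"ry": 0,"rz": 0,"grip": 0},{"x": -14,"y": -13,"z": 9,"rx": 0,"ry": 0,"rz": 0,"grip": 0},{"x": -14,"y": -16.5,"z": 11.4,"rx": 0,"ry": 0,"rz": 0,"grip": 0}]'

```text
time: 11.45
eef_pos: [0.4716, -0.234, 0.2173]
orientation: [0.957, 1.354, -0.962]
ft_force: [0.0, -0.7, 0.3]
width: 0.005
```

Emit:
apply_moves --deltas '[{"x": 0,"y": -3.5,"z": 2.5,"rx": 0,"ry": 0,"rz": 0,"grip": 0},{"x": 0,"y": -7,"z": 5,"rx": 0,"ry": 0,"rz": 0,"grip": 0},{"x": 0,"y": -10.5,"z": 7.5,"rx": 0,"ry": 0,"rz": 0,"grip": 0},{"x": 0,"y": -14,"z": 10,"rx": 0,"ry": 0,"rz": 0,"grip": 0},{"x": 0,"y": -17,"z": 12.5,"rx": 0,"ry": 0,"rz": 0,"grip": 0},{"x": 0,"y": -20,"z": 15,"rx": 0,"ry": 0,"rz": 0,"grip": 0},{"x": 0,"y": -20,"z": 15,"rx": 0,"ry": 0,"rz": 0,"grip": 0}]'

```text
time: 12.15
eef_pos: [0.3297, -0.4455, 0.2175]
orientation: [0.959, 1.352, -0.966]
ft_force: [0.4, 0.3, -0.3]
width: 0.005
```

```bash
python3 st.py|head -1; python3 fit.py | tail -1; python3 two.py pics/end.png
```

```text
t 12.15 p [ 0.3297 -0.4455  0.2175] frame -472.3 109.5 F [ 0.44  0.28 -0.29] w 0.005
c [530.16829227  -4.05859098] yaw -0.2000883 2.9415045 port x mean, tip y -42.61163823683696 135.24678891431387
```

View pics/end.png

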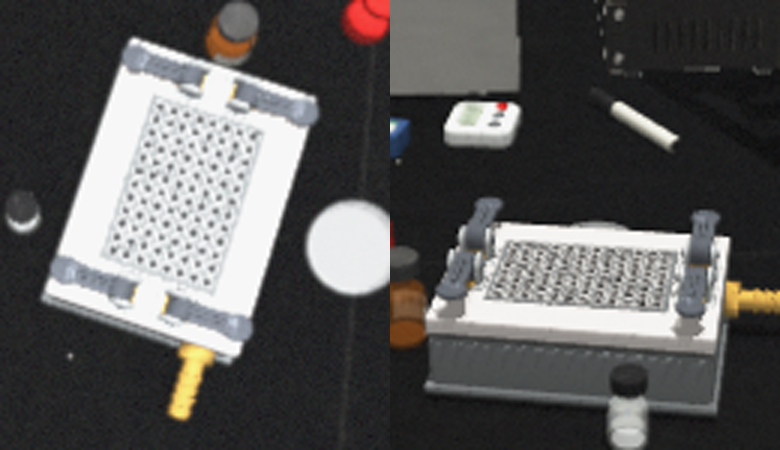

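All four levers look flat in both views, and the manifold has moved less than 0.1 mm. I'll check the pads numerically against the flat positions, then hand in.

```bash
python3 - <<'E'
from h import *
m=np.load("m2.npz"); c,x,y=m["c"],m["x"],m["y"]
F=[(grab_frame("top"),300,195,0),(grab_frame("side"),275,130,390)]
for n,a,b in(("a",-1,72),("b",1,72),("c",1,-72),("d",-1,-72)):
  for t in(0,.12):
    r=40*np.cos(t)-5.5*np.sin(t)+16; W=np.r_[c+a*r*x+b*y,71+40*np.sin(t)+5.5*np.cos(t)]/1000
    print(n,t,[((proj(f,W)[0]-(u,v)+.5)*3+(o,0)).round(0) for f,u,v,o in F])
E
```

```text
a 0 [array([236., 329.]), array([709., 216.])]
a 0.12 [array([236., 328.]), array([709., 210.])]
b 0 [array([ 65., 271.]), array([694., 304.])]
b 0.12 [array([ 66., 270.]), array([695., 296.])]
c 0 [array([136.,  58.]), array([455., 288.])]
c 0.12 [array([138.,  57.]), array([455., 280.])]
d 0 [array([303., 113.]), array([492., 203.])]
d 0.12 [array([303., 111.]), array([491., 198.])]
```

```bash
python3 -c "
from workcell import *
print(job_done())"
```

```text
the job is handed in; nothing more can be done
None
```

I pressed all four cam levers down flat with the shut fingertips, in the order asked: port corner (a), its diagonal (c), the other lever on the port's end (b), then the last (d). I then drew the arm clear and handed the job in at about 12.5 s of the 54 s allowed.

- **Levers seated:** each stopped with the fingertip at z ≈ 76.5 mm, the expected flat height, and the force read 8.5–10 N there against 2–4 N while it was still swinging. Lever c read 9 N, then 6 N on a repeat press at the same height, so I took it as seated.
- **Final pictures:** all four pads lie within about 6 px, in 3x enlarged crops, of where flat pads should appear. I read the pad positions by eye. In the side view, a and d sit slightly lower than predicted rather than raised.
- **Nothing else moved:** the manifold's re-measured centre is within 0.1 mm and 0.0015 rad of the start. By eye, the bottle, vial and dish stand where they did.
- **Disagreements:** the first plate outline included the grey chamber rim, which put its centre about 3 mm off; I corrected it with edge fits before moving. The port tip measured 135 mm along the manifold instead of 133, within the calibration error.
- **Refused move:** my first move call failed validation, apparently because each row needs every key, and nothing moved.

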